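# Put the jeweller's bench tools away in their routed trays

## Task

Put the loose files, pliers and soldering supplies away in the three dark wooden trays, each in a pocket cut for its kind: the two files lying lengthwise in the two long narrow pockets, one in each, handles either way; the red-handled pliers lying flat and lengthwise in the free wide pocket beside the blue-handled pliers; the white jar and the round tin standing upright in the two round recesses, one in each, it does not matter which. Set the things down inside the pockets rather than dropping or throwing them, and leave the blue-handled pliers lying where they are.

Things in the scene. Friction and masses are not known exactly. Their poses are not given: they have to be found in the camera images.
- file_brown: loose needle file with a turned brown wooden handle, 22 x 191 x 22 mm, lying on the bench, 70 g. Origin: middle of its length, at the underside. Long axis y: the round handle (up to 22 mm thick) runs from y = +9 to +96 mm, the thin steel blade (10 mm wide, 6 to 14 mm above the underside) from +9 to -96. Grip it across the handle, about y = +28 mm; the handle's axis is 11 mm above the underside.
- file_red: loose needle file with a turned red handle, 22 x 179 x 22 mm, lying on the bench, 70 g. Origin: middle of its length, at the underside. Long axis y: handle from y = +2 to +90 mm, steel blade from +2 to -90. Grip it across the handle, about y = +25 mm.
- pliers: loose pliers with red handles, lying flat, 51 x 134 x 11 mm, 110 g; rigid. Origin: middle of length and width, at the underside. Long axis y: jaws towards -y (15 mm wide, y = -67 to -17), handles towards +y, spreading to 51 mm over both. Grip across both handles just behind the joint, about y = +5 mm.
- jar: loose white round screw jar, 48 mm across the lid, 29 mm high, standing, 85 g. Origin: centre of its underside, z up. The lid is the upper 13 mm and is fixed.
- tin: loose round cardboard-coloured tin, 56 mm across the lid, 27 mm high, standing, 90 g. Origin: centre of its underside, z up. The lid is the upper 11 mm and is fixed.
- file_tray: dark wooden tray with two long narrow felt-lined pockets, 102 (x) x 232 (y) x 18 mm. Fixed. Origin: centre of its underside, on the bench; y along the pockets. Pockets: 40 mm wide, 212 mm long, centred at x = -23 and +23 mm, y = 0; floor 6 mm above the bench, walls and divider up to 18 mm. Finger scoop: for |y| < 45 mm divider and side walls are cut away to the floor.
- pliers_tray: dark wooden tray with two wide felt-lined pockets, 158 (x) x 172 (y) x 18 mm. Fixed. Origin: centre of its underside, on the bench; y along the pockets. Pockets: 68 mm wide, 152 mm long, centred at x = -37 mm (blue-handled pliers in it) and +37 mm (free), y = 0; floor at 6 mm, walls and divider up to 18 mm. Finger scoop: for |y| < 40 mm divider and side walls are cut away to the floor.
- solder_tray: dark wooden block with two round felt-lined recesses, 92 (x) x 172 (y) x 18 mm. It is fixed to the bench. Origin: centre of its underside, on the bench top; z up. Recesses: 72 mm across, centred at y = -41 and +41 mm, x = 0; floor 6 mm above the bench, rim 18 mm. Behind the trays a window sill overhangs the bench from about x = 0.8 m: swing no nearer to it than needed.
- blue_pliers: loose pliers with blue handles, 41 x 134 x 11 mm, lying in one pocket of the pliers tray, 110 g; they stay there. Origin: middle of length and width, at the underside; y along their length, handles towards +y.
Not all that is in view belongs to the job. What is shaped like the jar but orange is not meant.

How it is judged:
By the outcome, as a careful person would: the job done as asked, in the order asked, and still so for the second after the job is handed in, with the robot touching nothing.
It also fails if it takes over 120 s, if anything falls off the work surface, if the arm or the gripper's body presses on something with over 40 N, if the wrist force passes 120 N, or if a joint passes its speed limit or range.

## Robot

A 7-joint arm with a two-finger parallel gripper is mounted at the origin on a cart in front of the work surface, level with it; the furniture and walls round the work are solid. World frame = base frame: x ahead of the robot, y to its left, z up, the work surface at z = 0. Lengths are in m, angles in rad, forces in N, time in s.
With the tool pointing down it reaches from about 0.4 to 0.875 m from the base axis. Payload 19.3 kg.
Tool frame: the origin (TCP) lies on the centre line of the jaws, within the pads' length; the fingertips stand 14 mm ahead of it and the grasp point (between the pads) lies 5 mm behind it (bot.tip_extent is the distance from the TCP to the fingertips, in m); z points along the fingers, y is the line along which they close (so a half turn about z gives the same grasp; the last joint's range is limited). The gripper opens to 85 mm and grips with 20 to 120 N. Pads are 22 mm wide; open, the fingers measure 114 mm over their backs; the gripper's body (76 mm by 85 mm) begins 54 mm behind the grasp point. The pads swing forward as they close: fully open they stand 13 mm farther back than shut.
Start: joints at [-1.371, 0.521, -0.036, 1.599, 0.021, 1.021, -0.113], TCP at [0.167, 0.602, 0.245] pointing down, gripper open.
Joint ranges: [-2.91, 2.91], [-0.3, 2.13], [-1.5, 1.42], [0.17, 2.43], [-1.26, 4.41], [0.16, 1.93], [-2.52, 2.52]. Speed limits (rad/s): [1.89, 1.89, 2.39, 2.39, 3.01, 3.01, 3.01].

## Interface

Orientations are given as [roll, pitch, yaw] about the fixed x, y, z axes, in that order (R = Rz(yaw) Ry(pitch) Rx(roll)).
In Python, from workcell import monitor, grab_frame, camera_model, bot gives the robot as it stands.
- The arm moves only by the tool move_arm, never from a script. Its argument "moves" is a list of rows, each a list of 4 numbers: the shift along the world's x, y, z in mm, then the turn about the world's z in rad. A call has 1 to 12 rows; each row is the pose to reach, as a shift and turn from the pose commanded when the call began; what a row does not reach only later rows make up. A row lasts 1/8 s, in which the tool goes at most 62.5 mm and 10.7 degrees, less where a joint would pass 70% of its speed; a pose out of reach is approached as far as the arm can. A call with a gripper value outside its range is refused whole. "gripper" is the opening, from 0 (shut) to 1 (fully open), set as the call begins (left out, the last holds). The fingers move at their own pace and stop on an object; "newtons" is the grip in N (left out, the last holds). Time passes only in rows, so rows that repeat a pose let the fingers close. It gives the time, the measured TCP pose, the force, the opening and the grip force at its end, in the units of the state.
- monitor.observe(): the state, without advancing time (a new reading comes with each control period).
- grab_frame(name): name is "scene" or "top" or "wrist"; returns the picture (480x640x3 uint8, blue, green, red); there is no depth.
- camera_model(name): a dict with "vfov" (degrees; the focal length in pixels is half the picture's height over the tangent of half this angle, whatever the lens; pixels are square), "cx", "cy" (the principal point, pixels), "R" (3x3) and "t" (3): a world point X has camera coordinates R X + t; the wrist camera has in their place "T_tool_cam" (4x4, takes a point from camera to tool coordinates, whose origin is the TCP and whose axes are the flange's). Camera axes: x right, y down, z forward; pixel columns grow to the right and rows downward; lengths in m; the calibration is good to about 2 mm. A picture is of the moment at which its call begins: read the wrist's pose just before it. camera_model takes no time and is no camera call.
- bot.job_done(): hands the job in; it is judged then, once.
The state is a dict: "clock": time; "qpos": joint angles; "qd": joint speeds; "joint_efforts": joint torques, N m; "position": TCP position; "tool_rot": TCP orientation; "force": force on the tool from outside, world axes, zero at the start; "moment": the same for the moment, N m; "grip_width": finger opening in m; "finger_force": force on a finger pad.
Only numpy, scipy, OpenCV 4.12 (cv2) and the standard library are available. Lean on these libraries where they do the work, as an engineer would, in place of code of your own. Each camera call takes 0.05 s, during which the arm holds its last target. There are 200 camera calls.

## Working session

There is one attempt and no reset: what is moved stays moved. The work goes in short steps, Python scripts to look and compute and a tool call to move; the robot and the scene stay as the last step left them, time stands still between calls to the robot, and variables do not carry over. Pictures are saved under pics/ and viewed, at most 14 in all, crops included, and the job is handed in when it is done.

Besides the shell and the picture viewer there is one more tool, called after ">>>" as name(argument=value, ...) on one line, values as JSON. move_arm: Moves the arm, as the interface text tells. Its arguments: {"type":"object","properties":{"moves":{"type":"array","items":{"type":"array","items":{"type":"number"}}},"gripper":{"type":"number"},"newtons":{"type":"number"}},"required":["moves"]}

```bash
mkdir -p pics; ls; python3 - <<'E'
from workcell import monitor, grab_frame, camera_model, bot
import cv2, numpy as np
s=monitor.observe(); print({k:np.round(v,3).tolist() for k,v in s.items()})
for n in("top","scene"):
    cv2.imwrite(f"pics/{n}0.png",grab_frame(n)); print(camera_model(n))
print(camera_model("wrist"))
E
```

```text
pics
{'clock': 0.0, 'qpos': [-1.371, 0.522, -0.036, 1.6, 0.021, 1.021, -0.113], 'qd': [-0.0, -0.0, 0.002, -0.001, -0.0, -0.0, -0.001], 'joint_efforts': [0.0, -92.712, 1.98, -36.991, 0.018, 0.008, 0.0], 'position': [0.167, 0.602, 0.245], 'tool_rot': [-3.141, 0.0, 2.872], 'force': [-0.639, -0.533, 0.336], 'moment': [-0.001, 0.008, 0.007], 'finger_force': 0.0, 'grip_width': 0.085}
{'vfov': 51.13532773728416, 'cx': 323.86379112028413, 'cy': 249.03257226399023, 'R': array([[ 0.02301859, -0.99965158,  0.01291744],
       [-0.989847  , -0.02460179, -0.13999168],
       [ 0.1402607 , -0.00956388, -0.99006842]]), 't': array([-0.08906013,  0.4838519 ,  1.02424854])}
{'vfov': 53.65177009991647, 'cx': 317.4944902521791, 'cy': 243.85893836820262, 'R': array([[ 0.42185782, -0.90665621,  0.00324146],
       [-0.62113605, -0.29160892, -0.72742989],
       [ 0.66047406,  0.30485859, -0.68617436]]), 't': array([-0.29588689,  0.31979741,  0.71306073])}
{'vfov': 71.765204049134, 'cx': 316.71950836031874, 'cy': 247.42589322829747, 'T_tool_cam': array([[ 1.39320974e-03, -9.63612861e-01, -2.67298171e-01,
         6.77357777e-02],
       [ 9.99999008e-01,  1.39768661e-03,  1.73512476e-04,
        -6.61448901e-04],
       [ 2.06400220e-04, -2.67298148e-01,  9.63613853e-01,
        -1.28241525e-01],
       [ 0.00000000e+00,  0.00000000e+00,  0.00000000e+00,
         1.00000000e+00]])}
```

View pics/top0.png

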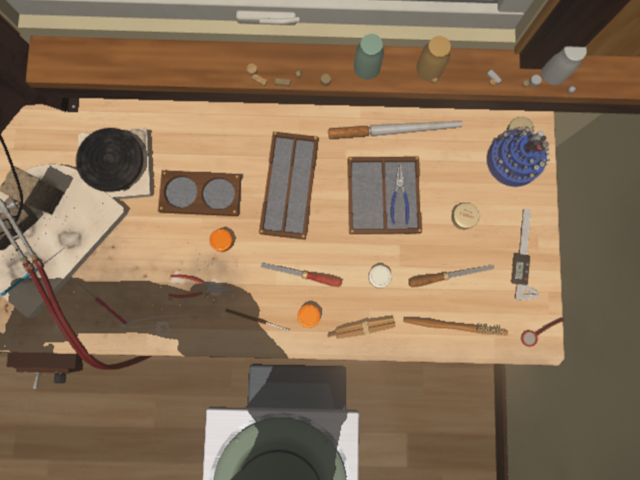

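View pics/scene0.png

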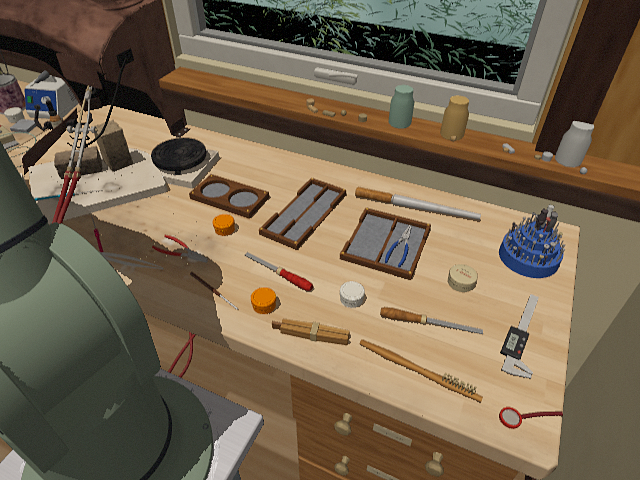

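Top view: the red-handled file is at (300,275), the brown-handled one at (450,275), the red pliers in shadow at (190,285), the jar at (380,275) and the tin at (466,215). Look-alikes:
- **Files:** large rasp with brown handle (390,130), brush (455,327), thin tool (257,320).
- **Jar:** orange jars (221,240) and (309,315).
- **Tin:** tan disc (520,125).
- **Pliers:** blue pliers (400,195), tweezers/red tool (110,308).

Next, a close crop and the measurements.

```bash
cat > h.py <<'E'
from workcell import monitor, grab_frame, camera_model, bot
import cv2, numpy as np
from scipy.spatial.transform import Rotation as Ro
def cam(n, state=None):
    m=camera_model(n)
    f=240/np.tan(np.radians(m['vfov'])/2)
    if n=='wrist':
        T=np.eye(4); T[:3,:3]=Ro.from_euler('xyz',state['tool_rot']).as_matrix(); T[:3,3]=state['position']
        C=T@m['T_tool_cam']; R=C[:3,:3].T; t=-R@C[:3,3]
    else: R,t=m['R'],m['t']
    return f,m['cx'],m['cy'],R,t
def world(c,uv,z):
    f,cx,cy,R,t=c; uv=np.atleast_2d(uv).astype(float)
    d=np.c_[(uv[:,0]-cx)/f,(uv[:,1]-cy)/f,np.ones(len(uv))]@R
    o=-R.T@t
    return o+d*((z-o[2])/d[:,2])[:,None]
def pix(c,X):
    f,cx,cy,R,t=c; p=np.atleast_2d(X)@R.T+t
    return p[:,:2]/p[:,2:]*f+[cx,cy]
E
python3 - <<'E'
from h import *
im=cv2.imread('pics/top0.png'); c=cam('top')
for n,uv,z in [('redfile blade/handle ends',[(262,265),(342,283)],.011),('brownfile',[(410,282),(494,266)],.011),('rasp',[(329,132),(462,124)],.011),('jar',[(380,275)],.029),('tin',[(466,214)],.027),('disc',[(520,125)],.02),('pliers',[(170,277),(235,290)],.011),
 ('filetray corners',[(276,133),(318,137),(303,238),(261,233)],.018),('plierstray',[(348,157),(419,156),(421,233),(349,235)],.018),('solder',[(160,170),(242,172),(240,216),(158,213)],.018)]:
    print(n,np.round(world(c,uv,z)[:,:2],3).tolist())
a=cv2.resize(im[225:345,155:355],None,fx=4,fy=4,interpolation=cv2.INTER_CUBIC)
cv2.imwrite('pics/cropL.png',cv2.convertScaleAbs(a,alpha=1.5))
cv2.imwrite('pics/cropR.png',cv2.resize(im[110:310,320:560],None,fx=3,fy=3,interpolation=cv2.INTER_CUBIC)[:600])
E
```

```text
redfile blade/handle ends [[0.451, 0.054], [0.417, -0.118]]
brownfile [[0.422, -0.264], [0.461, -0.446]]
rasp [[0.753, -0.083], [0.78, -0.381]]
jar [[0.434, -0.197]]
tin [[0.571, -0.382]]
disc [[0.778, -0.508]]
pliers [[0.421, 0.249], [0.396, 0.109]]
filetray corners [[0.745, 0.034], [0.738, -0.059], [0.511, -0.032], [0.52, 0.058]]
plierstray [[0.694, -0.126], [0.701, -0.283], [0.528, -0.287], [0.52, -0.131]]
solder [[0.654, 0.284], [0.654, 0.105], [0.556, 0.105], [0.558, 0.282]]
```

View pics/cropL.png

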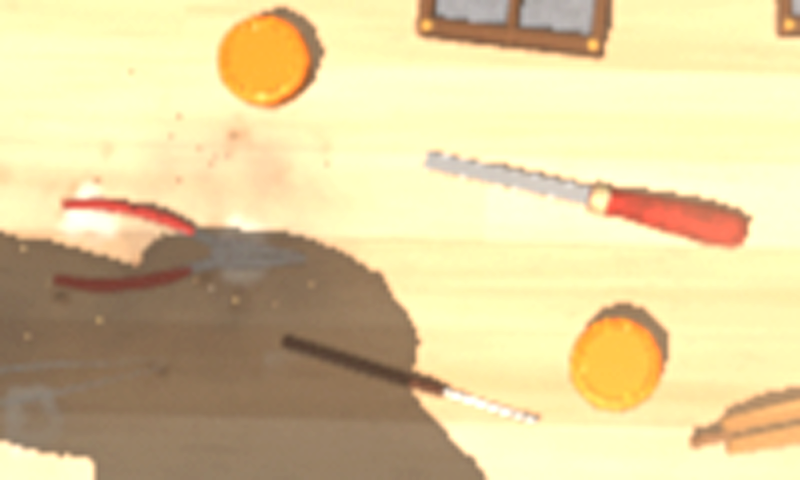

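View pics/cropR.png

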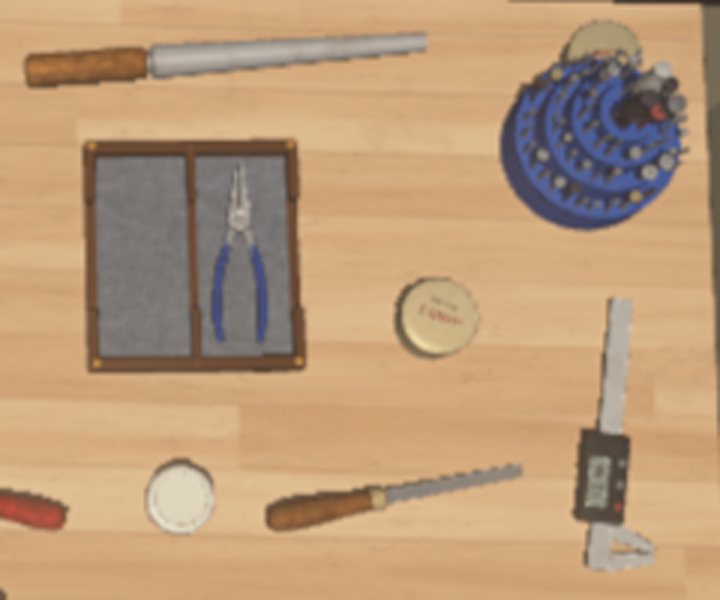

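The crops confirm the choices: red file from (262,264) to (341,283), brown file from (409,281) to (493,266), red pliers with handles at (170,285) and jaw tip at (231,290), jar (380,275), tin (465,216). Lengths agree with the sizes given. The rasp is about 300 mm long, so it is not the file. The disc at (520,125) stands behind the burr stand, and the tin at (465,216) is the clear match. Next I measure the poses and pockets.

```bash
cat > m.py <<'E'
from h import *
im=cv2.imread('pics/top0.png'); c=cam('top')
def ax(n,butt,tip,z,off):
    b,t=world(c,[butt,tip],z)[:,:2]; d=b-t; L=np.linalg.norm(d); d/=L; o=(b+t)/2
    print(n,'len',round(L,4),'mid',o.round(4),'ang',round(np.arctan2(d[1],d[0]),3),'grip',(o+off*d).round(4))
ax('red',(341.4,282.6),(261.6,264.4),.011,.025)
ax('brown',(409.2,281.2),(493.5,266.5),.011,.028)
ax('pliers',(169.85,285.5),(230.6,289.6),.007,.005)
print('jar',world(c,(379.8,275.2),.027),'tin',world(c,(465.5,215.8),.025))
hsv=cv2.cvtColor(im,cv2.COLOR_BGR2HSV)
for n,(x0,y0,x1,y1) in dict(file=(258,130,322,240),pliers=(346,154,424,236),sold=(156,168,244,218)).items():
    s=hsv[y0:y1,x0:x1]; m=((s[...,1]<60)&(s[...,2]>60)).astype(np.uint8)
    m=cv2.morphologyEx(m,cv2.MORPH_OPEN,np.ones((3,3)))
    for k in cv2.findContours(m,cv2.RETR_EXTERNAL,cv2.CHAIN_APPROX_NONE)[0]:
        if cv2.contourArea(k)<250: continue
        w=world(c,k[:,0]+[x0,y0],.010)[:,:2]*1000
        (cc,sz,a)=cv2.minAreaRect(w.astype(np.float32)); p=cv2.boxPoints((cc,sz,a))
        e=max((p[1]-p[0],p[2]-p[1]),key=np.linalg.norm); e=e*np.sign(e[0])
        print(n,'c',np.round(cc,1),'size',np.round(sz,1),'ang',round(float(np.arctan2(e[1],e[0])),3))
print(bot.tip_extent)
E
python3 m.py
```

```text
red len 0.1755 mid [ 0.4351 -0.0309] ang -1.771 grip [ 0.4301 -0.0554]
brown len 0.1858 mid [ 0.4422 -0.3533] ang 1.766 grip [ 0.4367 -0.3258]
pliers len 0.13 mid [0.4001 0.1844] ang 1.527 grip [0.4003 0.1894]
jar [[ 0.4340182  -0.19701626  0.027     ]] tin [[ 0.56722305 -0.38150807  0.025     ]]
file c [629.  -20.2] size [ 39.9 209.1] ang -0.094
file c [632.8  25.6] size [ 39.7 210.1] ang -0.095
pliers c [ 614.3 -243.8] size [149.3  67.6] ang 0.039
pliers c [ 612.2 -170.1] size [149.   67.3] ang 0.031
sold c [606.4 155.8] size [65.1 67.9] ang -1.544
sold c [607.8 237.7] size [67.2 67.6] ang -0.753
0.014
```

>>> move_arm(moves=[[45, -45, -10, -0.16], [90, -90, -15, -0.33], [135, -140, -20, -0.5], [180, -190, -30, -0.66], [225, -245, -40, -0.83], [260, -300, -50, -1.0], [265, -360, -60, -1.17], [265, -420, -70, -1.33], [265, -480, -80, -1.5], [264, -540, -90, -1.502], [263, -600, -95, -1.502], [263, -657, -95, -1.502]], gripper=1, newtons=40)

```text
clock: 1.6
position: [0.4291, -0.0473, 0.1501]
tool_rot: [-3.141, 0.0, 1.37]
force: [1.3, 0.1, 0.4]
grip_width: 0.0858
finger_force: 0.0
```

>>> move_arm(moves=[[0, 0, 0, 0], [0, 0, 0, 0]])

```text
clock: 1.85
position: [0.4296, -0.0455, 0.1504]
tool_rot: [-3.141, -0.0, 1.369]
force: [0.7, -0.3, 0.0]
grip_width: 0.0856
finger_force: 0.0
```

```bash
python3 - <<'E'
from h import *
s=monitor.observe(); print(np.round(s['position'],4),np.round(s['tool_rot'],3),s['clock'])
im=grab_frame('wrist'); cv2.imwrite('pics/w1.png',im)
c=cam('wrist',s); print(pix(c,[[.4301,-.0554,.011],[.451,.054,.01],[.417,-.118,.011]]).round())
E
```

```text
[ 0.4296 -0.0455  0.1504] [-3.141 -0.     1.369] 1.85
[[320. 250.]
 [318. 107.]
 [319. 319.]]
```

View pics/w1.png

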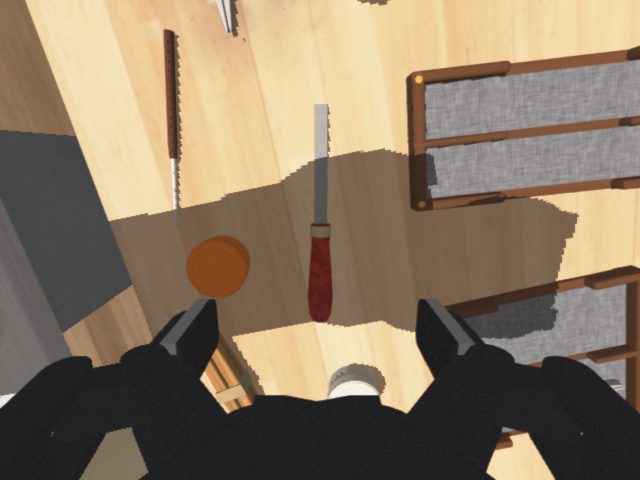

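The wrist view shows the red file centred under the jaws, from (321,105) to (320,322). This matches the predicted pixels to a few px. The orange jar at (218,267) is close to a fully open finger, so I go down half-open.

>>> move_arm(moves=[[0, -10, 0, 0], [0, -10, -30, 0], [0, -10, -60, 0], [0, -10, -90, 0], [0, -10, -110, 0], [0, -10, -125, 0], [0, -10, -134, 0], [0, -10, -134, 0]], gripper=0.45)

```text
clock: 2.9
position: [0.4296, -0.0556, 0.0163]
tool_rot: [-3.141, 0.0, 1.37]
force: [-0.1, -0.4, 0.4]
grip_width: 0.0385
finger_force: 0.0
```

>>> move_arm(moves=[[0, 0, 0, 0], [0, 0, 0, 0], [0, 0, 0, 0], [0, 0, 0, 0], [0, 0, 0, 0]], gripper=0)

```text
clock: 3.52
position: [0.4299, -0.0556, 0.0171]
tool_rot: [3.141, -0.0, 1.37]
force: [-0.4, 0.1, 6.2]
grip_width: 0.0169
finger_force: 38.9
```

>>> move_arm(moves=[[0, 0, 25, 0], [0, 0, 60, 0], [0, 0, 90, 0], [0, 0, 90, 0]])

```text
clock: 4.03
position: [0.4307, -0.0554, 0.1084]
tool_rot: [3.138, -0.001, 1.37]
force: [-1.3, -0.7, -1.2]
grip_width: 0.0174
finger_force: 39.6
```

>>> move_arm(moves=[[20, 10, 0, -0.17], [42, 20, 0, -0.35], [65, 30, 0, -0.53], [88, 40, 0, -0.71], [110, 52, 0, -0.89], [135, 64, 0, -1.07], [158, 75, 0, -1.25], [178, 83, 0, -1.43], [178, 83, 0, -1.466], [178, 83, 0, -1.466]])

```text
clock: 5.28
position: [0.6068, 0.027, 0.1058]
tool_rot: [3.141, 0.001, -0.095]
force: [-0.3, -0.5, -0.0]
grip_width: 0.0171
finger_force: 39.6
```

```bash
python3 - <<'E'
from h import *
s=monitor.observe(); print(np.round(s['position'],4),np.round(s['tool_rot'],3),s['clock'])
im=grab_frame('wrist'); cv2.imwrite('pics/w2.png',im)
E
```

```text
[0.6068 0.027  0.1058] [ 3.141e+00  1.000e-03 -9.500e-02] 5.275
```

View pics/w2.png

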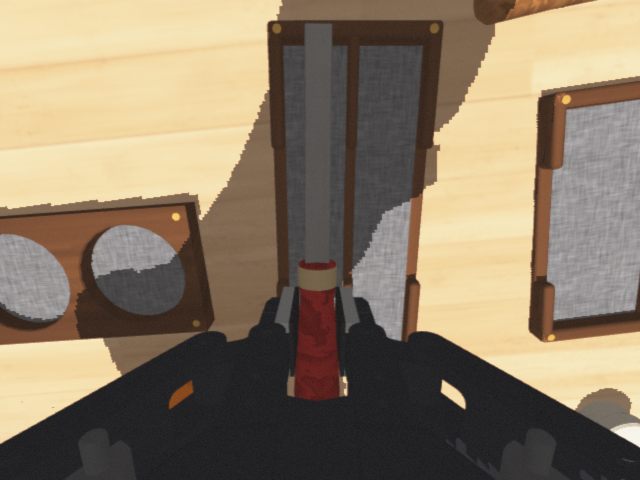

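The file is aligned with the left pocket: blade at column 318, pocket 285–350. I lower it.

>>> move_arm(moves=[[1, 1, -20, 0], [1, 1, -45, 0], [1, 1, -62, 0], [1, 1, -72, 0], [1, 1, -78, 0], [1, 1, -82, 0], [1, 1, -82, 0], [1, 1, -82, 0]])

```text
clock: 6.32
position: [0.6089, 0.0284, 0.0249]
tool_rot: [-3.141, -0.001, -0.096]
force: [-0.4, -0.0, -0.7]
grip_width: 0.0169
finger_force: 39.6
```

>>> move_arm(moves=[[0, 0, 0, 0], [0, 0, 0, 0], [0, 0, 0, 0], [0, 0, 10, 0], [0, 0, 50, 0], [0, 0, 90, 0], [0, 0, 90, 0]], gripper=0.38)

```text
clock: 7.2
position: [0.61, 0.0283, 0.1177]
tool_rot: [-3.141, -0.004, -0.096]
force: [1.3, 0.4, -1.3]
grip_width: 0.0324
finger_force: 0.0
```

```bash
python3 - <<'E'
from h import *
s=monitor.observe(); print(np.round(s['position'],4),np.round(s['tool_rot'],3),s['clock'])
im=grab_frame('wrist'); cv2.imwrite('pics/w3.png',im)
print(s['qpos'].round(2) if hasattr(s['qpos'],'round') else s['qpos'])
E
```

```text
[0.61   0.0283 0.1177] [-3.141 -0.004 -0.096] 7.2
[-0.63  0.81  0.77  1.77 -0.73  0.86 -1.18]
```

View pics/w3.png

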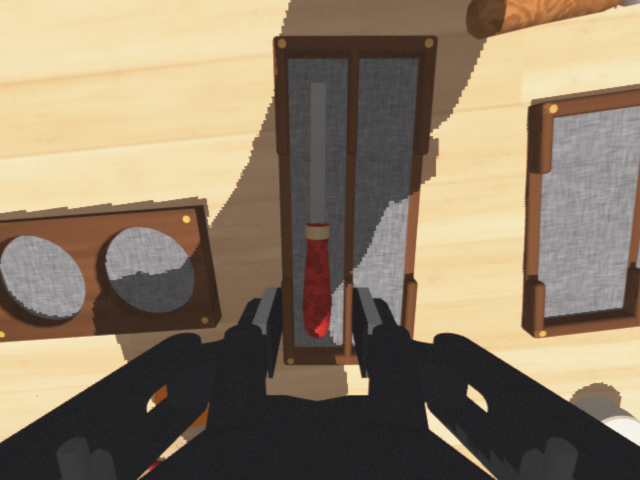

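The red file lies in its pocket, from (318,83) to (316,335). Now the brown file.

>>> move_arm(moves=[[-15, -25, 0, 0.17], [-30, -55, 0, 0.34], [-48, -90, 0, 0.51], [-64, -125, 0, 0.68], [-80, -160, 0, 0.85], [-96, -195, 0, 1.02], [-112, -230, 0, 1.19], [-128, -265, 0, 1.36], [-144, -300, 0, 1.53], [-160, -330, 0, 1.7], [-173, -354, 0, 1.862], [-173, -354, 0, 1.862]], gripper=0.45)

```text
clock: 8.75
position: [0.434, -0.3274, 0.1141]
tool_rot: [-3.141, -0.0, 1.764]
force: [0.3, 0.8, 0.4]
grip_width: 0.0384
finger_force: 0.0
```

>>> move_arm(moves=[[0, 0, 0, 0], [0, 0, 0, 0]])

```text
clock: 9.0
position: [0.4361, -0.3246, 0.1143]
tool_rot: [-3.141, -0.0, 1.766]
force: [-0.5, 0.1, 0.1]
grip_width: 0.0385
finger_force: 0.0
```

```bash
python3 - <<'E'
from h import *
s=monitor.observe(); print(np.round(s['position'],4),np.round(s['tool_rot'],3),s['clock'])
im=grab_frame('wrist'); cv2.imwrite('pics/w4.png',im)
c=cam('wrist',s); print(pix(c,[[.4367,-.3258,.011],[.461,-.4455,.01],[.4233,-.2621,.011]]).round())
E
```

```text
[ 0.4361 -0.3246  0.1143] [-3.141 -0.     1.766] 9.0
[[318. 253.]
 [318. 394.]
 [317. 160.]]
```

View pics/w4.png

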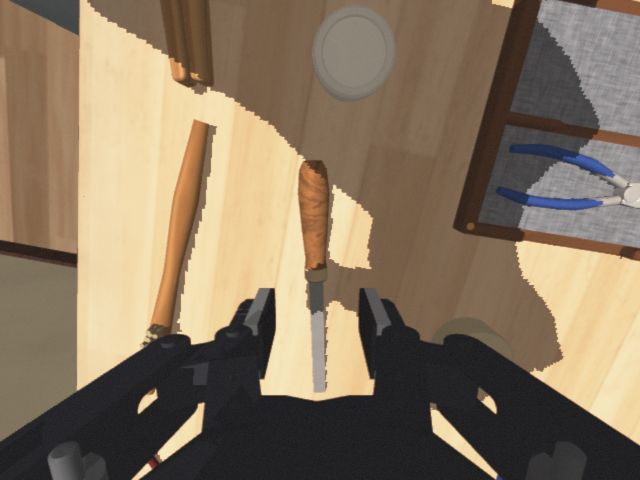

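The brown file runs from (319,391) to (313,160), within 4 px of the prediction. I grasp it.

>>> move_arm(moves=[[0, -1, -30, 0], [0, -1, -60, 0], [0, -1, -80, 0], [0, -1, -92, 0], [0, -1, -97, 0], [0, -1, -97, 0]])

```text
clock: 9.8
position: [0.4358, -0.3266, 0.0177]
tool_rot: [3.142, 0.0, 1.766]
force: [0.9, 0.5, 0.3]
grip_width: 0.0384
finger_force: 0.0
```

>>> move_arm(moves=[[0, 0, 0, 0], [0, 0, 0, 0], [0, 0, 0, 0], [0, 0, 0, 0], [0, 0, 0, 0]], gripper=0)

```text
clock: 10.42
position: [0.436, -0.3268, 0.0182]
tool_rot: [3.141, 0.001, 1.766]
force: [-0.9, 0.8, 7.8]
grip_width: 0.0167
finger_force: 38.8
```

>>> move_arm(moves=[[0, 0, 25, 0], [0, 0, 60, 0], [0, 0, 90, 0], [0, 0, 90, 0]])

```text
clock: 10.92
position: [0.4366, -0.3272, 0.1097]
tool_rot: [3.139, 0.002, 1.766]
force: [-0.2, 0.1, -0.7]
grip_width: 0.0163
finger_force: 39.3
```

>>> move_arm(moves=[[20, 25, 0, -0.17], [40, 55, 0, -0.34], [60, 85, 0, -0.51], [80, 115, 0, -0.68], [100, 145, 0, -0.85], [122, 175, 0, -1.02], [144, 205, 0, -1.19], [166, 235, 0, -1.36], [188, 265, 0, -1.53], [208, 290, 0, -1.7], [219, 304, 0, -1.861], [219, 304, 0, -1.861]])

```text
clock: 12.42
position: [0.6546, -0.0213, 0.1063]
tool_rot: [3.141, 0.001, -0.093]
force: [0.6, -0.6, -0.5]
grip_width: 0.0165
finger_force: 39.3
```

>>> move_arm(moves=[[0, 0, 0, 0], [0, 0, 0, 0]])

```text
clock: 12.68
position: [0.6542, -0.0237, 0.1076]
tool_rot: [-3.141, 0.0, -0.095]
force: [-0.5, 0.1, -0.4]
grip_width: 0.0165
finger_force: 39.3
```

```bash
python3 - <<'E'
from h import *
s=monitor.observe(); print(np.round(s['position'],4),np.round(s['tool_rot'],3),s['clock'])
for n in ('wrist','top'): cv2.imwrite(f'pics/{n}5.png',grab_frame(n))
E
```

```text
[ 0.6542 -0.0237  0.1076] [-3.141  0.    -0.095] 12.675
```

View pics/wrist5.png

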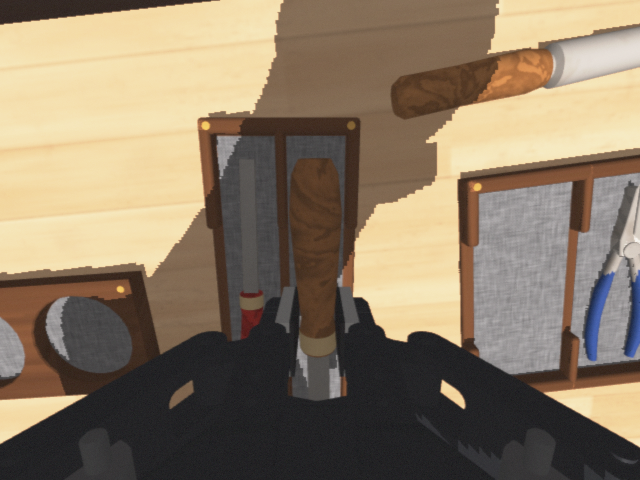

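The brown file is centred over the right pocket, which spans 288–348, with the handle at 315. I lower it.

>>> move_arm(moves=[[1, 1, -20, 0], [1, 1, -45, 0], [1, 1, -62, 0], [1, 1, -72, 0], [1, 1, -78, 0], [1, 1, -82, 0], [1, 1, -82, 0], [1, 1, -82, 0]])

```text
clock: 13.78
position: [0.6558, -0.0216, 0.0259]
tool_rot: [-3.142, -0.001, -0.095]
force: [-0.4, 0.3, -0.8]
grip_width: 0.0163
finger_force: 39.3
```

>>> move_arm(moves=[[0, 0, 0, 0], [0, 0, 0, 0], [0, 0, 0, 0], [0, 0, 10, 0], [0, 0, 50, 0], [0, 0, 90, 0], [0, 0, 90, 0]], gripper=0.36)

```text
clock: 14.65
position: [0.6571, -0.0219, 0.119]
tool_rot: [-3.141, -0.005, -0.095]
force: [0.5, -0.6, -0.2]
grip_width: 0.0305
finger_force: 0.0
```

>>> move_arm(moves=[[-22, 20, 0, 0.17], [-45, 40, 0, 0.34], [-70, 60, 0, 0.51], [-95, 80, 0, 0.68], [-120, 100, 0, 0.85], [-146, 122, 0, 1.02], [-172, 144, 0, 1.19], [-198, 166, 0, 1.36], [-225, 188, 0, 1.53], [-257, 211, 0, 1.622], [-257, 211, 0, 1.622], [-257, 211, 0, 1.622]], gripper=0.6)

```text
clock: 16.15
position: [0.399, 0.1892, 0.1156]
tool_rot: [3.141, -0.0, 1.526]
force: [0.2, -0.5, 0.0]
grip_width: 0.0514
finger_force: 0.0
```

>>> move_arm(moves=[[0, 0, 0, 0], [0, 0, 0, 0]])

```text
clock: 16.4
position: [0.3991, 0.189, 0.1154]
tool_rot: [3.141, 0.0, 1.525]
force: [0.1, 0.5, 0.6]
grip_width: 0.0511
finger_force: 0.0
```

```bash
python3 - <<'E'
from h import *
s=monitor.observe(); print(np.round(s['position'],4),np.round(s['tool_rot'],3),s['clock'])
im=grab_frame('wrist'); cv2.imwrite('pics/w6.png',im)
c=cam('wrist',s); print(pix(c,[[.4003,.1894,.007],[.397,.1175,.007]]).round())
E
```

```text
[0.3991 0.189  0.1154] [3.141 0.    1.525] 16.4
[[319. 248.]
 [318. 335.]]
```

View pics/w6.png

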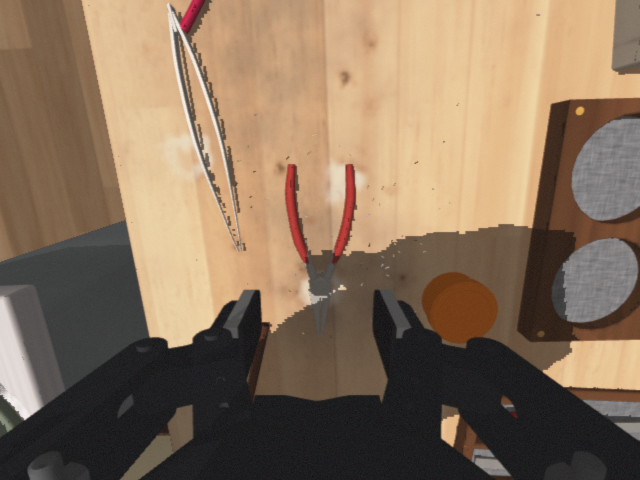

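The pliers' jaw tip is at (321,336) and the handle ends at (292,165) and (350,165), as predicted. I grasp them behind the joint.

>>> move_arm(moves=[[1, 1, -30, 0], [1, 1, -60, 0], [1, 1, -80, 0], [1, 1, -92, 0], [1, 1, -99, 0], [1, 1, -99, 0]])

```text
clock: 17.2
position: [0.3997, 0.1903, 0.0165]
tool_rot: [-3.142, 0.0, 1.526]
force: [0.1, 0.8, 0.1]
grip_width: 0.0512
finger_force: 0.0
```

>>> move_arm(moves=[[0, 0, 0, 0], [0, 0, 0, 0], [0, 0, 0, 0], [0, 0, 0, 0], [0, 0, 0, 0], [0, 0, 0, 0]], gripper=0)

```text
clock: 17.95
position: [0.3999, 0.1906, 0.0173]
tool_rot: [3.141, -0.001, 1.527]
force: [-1.4, -1.2, 7.0]
grip_width: 0.0373
finger_force: 37.9
```

>>> move_arm(moves=[[0, 0, 25, 0], [0, 0, 60, 0], [0, 0, 90, 0], [0, 0, 90, 0]])

```text
clock: 18.45
position: [0.4004, 0.1912, 0.1085]
tool_rot: [3.139, -0.003, 1.527]
force: [-0.0, 0.7, -1.5]
grip_width: 0.0373
finger_force: 37.9
```

```bash
python3 - <<'E'
from h import *
s=monitor.observe(); print(np.round(s['position'],4),np.round(s['tool_rot'],3),s['clock'])
im=grab_frame('wrist'); cv2.imwrite('pics/w7.png',im)
E
```

```text
[0.4004 0.1912 0.1085] [ 3.139e+00 -3.000e-03  1.527e+00] 18.45
```

View pics/w7.png

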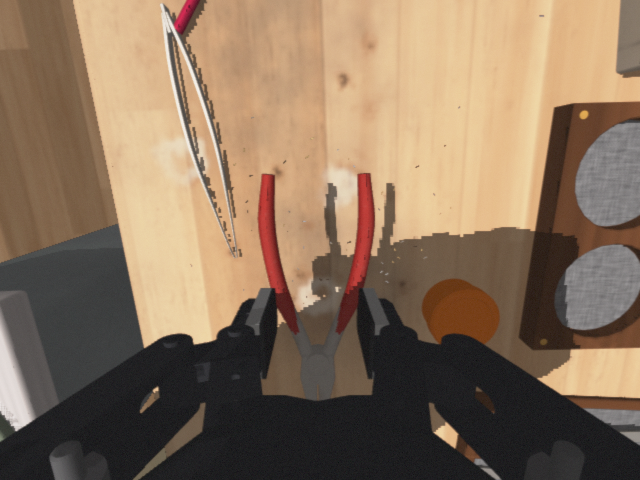

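```bash
python3 - <<'E'
from h import *
s=monitor.observe(); c=cam('wrist',s)
w=world(c,[(267,174),(364,174)],.101); print(w.round(4), w.mean(0)[:2]-s['position'][:2])
E
```

```text
[[0.3825 0.2517 0.101 ]
 [0.4209 0.25   0.101 ]] [0.00179738 0.05979194]
```

>>> move_arm(moves=[[20, -30, 0, -0.17], [42, -65, 0, -0.34], [64, -100, 0, -0.51], [86, -138, 0, -0.68], [108, -176, 0, -0.85], [130, -214, 0, -1.02], [152, -252, 0, -1.19], [174, -290, 0, -1.36], [198, -328, 0, -1.494], [218, -361, 0, -1.494], [218, -361, 0, -1.494], [218, -361, 0, -1.494]])

```text
clock: 20.0
position: [0.6169, -0.1701, 0.1053]
tool_rot: [-3.141, 0.002, 0.033]
force: [0.2, 1.5, -0.9]
grip_width: 0.037
finger_force: 37.9
```

```bash
python3 - <<'E'
from h import *
s=monitor.observe(); print(np.round(s['position'],4),np.round(s['tool_rot'],3),s['clock'])
im=grab_frame('wrist'); cv2.imwrite('pics/w8.png',im)
E
```

```text
[ 0.6169 -0.1701  0.1053] [-3.141e+00  2.000e-03  3.300e-02] 20.0
```

View pics/w8.png

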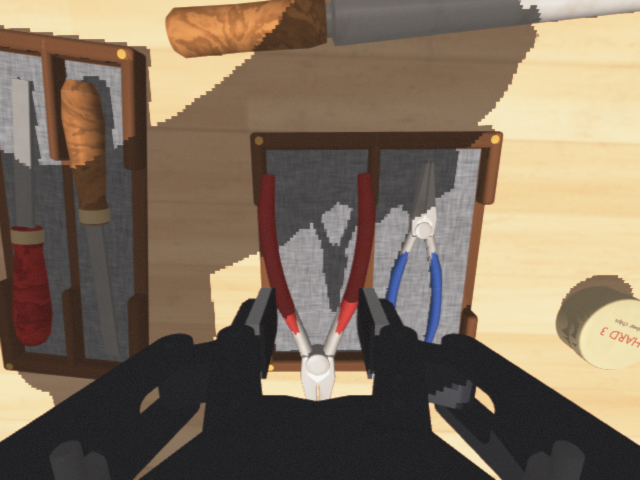

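Both files lie in their pockets, and the pliers are centred over the free pocket, with handles at columns 268–366. I lower them.

>>> move_arm(moves=[[1, 0, -20, 0], [2, 0, -45, 0], [2, 0, -62, 0], [2, 0, -72, 0], [2, 0, -78, 0], [2, 0, -81, 0], [2, 0, -81, 0], [2, 0, -81, 0]])

```text
clock: 21.05
position: [0.6199, -0.1706, 0.0259]
tool_rot: [3.141, -0.001, 0.033]
force: [-0.1, -0.4, -1.3]
grip_width: 0.0375
finger_force: 37.9
```

>>> move_arm(moves=[[0, 0, 0, 0], [0, 0, 0, 0], [0, 0, 0, 0], [0, 0, 10, 0], [0, 0, 50, 0], [0, 0, 90, 0], [0, 0, 90, 0]], gripper=0.56)

```text
clock: 21.92
position: [0.621, -0.1712, 0.1189]
tool_rot: [3.141, -0.005, 0.033]
force: [-0.3, 0.4, -0.5]
grip_width: 0.0477
finger_force: 0.0
```

>>> move_arm(moves=[[-22, -3, 0, 0.17], [-45, -6, 0, 0.34], [-68, -10, 0, 0.51], [-92, -13, 0, 0.68], [-115, -16, 0, 0.85], [-138, -19, 0, 1.02], [-160, -22, 0, 1.19], [-178, -25, 0, 1.36], [-187, -26, 0, 1.537], [-187, -26, 0, 1.537], [-187, -26, 0, 1.537]], gripper=0.85)

```text
clock: 23.3
position: [0.433, -0.1966, 0.1155]
tool_rot: [3.141, 0.0, 1.566]
force: [0.1, 1.2, 0.1]
grip_width: 0.0725
finger_force: 0.0
```

```bash
python3 - <<'E'
from h import *
s=monitor.observe(); print(np.round(s['position'],4),np.round(s['tool_rot'],3),s['clock'],s['grip_width'])
im=grab_frame('wrist'); cv2.imwrite('pics/w9.png',im); 
c=cam('wrist',s)
m=cv2.inRange(cv2.cvtColor(im,cv2.COLOR_BGR2HSV),(0,0,90),(179,75,255)); p=pix(c,[[.434,-.197,.029]])[0]; print('pred',p)
t=cv2.imread('pics/top5.png'); ct=cam('top')
h=cv2.cvtColor(t,cv2.COLOR_BGR2HSV)
for n,(u,v),z in (('jar',(380,275),.027),('tin',(466,216),.025)):
    roi=h[v-20:v+20,u-20:u+20].astype(int); print(n,h[v,u],h[v-18,u])
    cc=h[v-2:v+3,u-2:u+3].reshape(-1,3).mean(0)
    mk=((abs(roi[...,1]-cc[1])<25)&(abs(roi[...,2]-cc[2])<40)).astype(np.uint8)
    k=max(cv2.findContours(cv2.morphologyEx(mk,2,np.ones((3,3))),0,1)[0],key=cv2.contourArea)
    (x,y),r=cv2.minEnclosingCircle(k); w=world(ct,(x+u-20,y+v-20),z); print(w,'diam',2*r*.00188)
E
```

```text
[ 0.433  -0.1966  0.1155] [3.141 0.    1.566] 23.3 0.07246254440831215
pred [318.40931356 258.54835867]
jar [ 20  27 239] [ 17  96 230]
[[ 0.43189638 -0.19635614  0.027     ]] diam 0.041925737686157226
tin [ 14 101 218] [ 18  94 231]
[[ 0.56788372 -0.38151906  0.025     ]] diam 0.10369050842285156
```

View pics/w9.png

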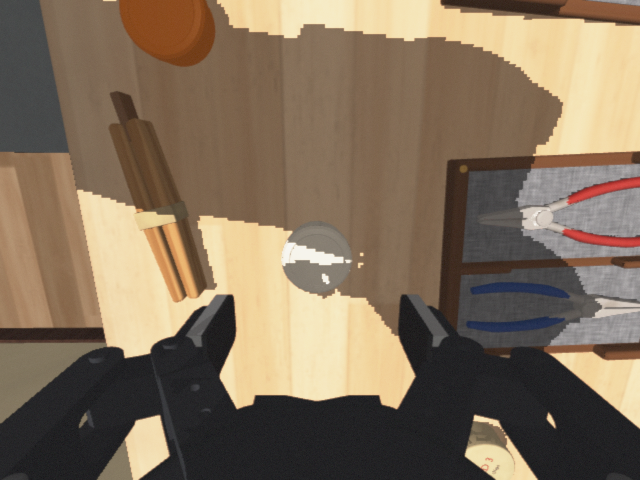

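The jar lid is centred at (317,259), exactly as predicted, and the red pliers lie in the free pocket beside the blue ones. I grasp the jar high on the lid.

>>> move_arm(moves=[[0, 0, -30, 0], [0, 0, -55, 0], [0, 0, -75, 0], [0, 0, -84, 0], [0, 0, -87, 0], [0, 0, -87, 0]])

```text
clock: 24.1
position: [0.4329, -0.1966, 0.0288]
tool_rot: [3.141, 0.0, 1.569]
force: [0.0, 0.0, 0.9]
grip_width: 0.0728
finger_force: 0.0
```

>>> move_arm(moves=[[0, 0, 0, 0], [0, 0, 0, 0], [0, 0, 0, 0], [0, 0, 0, 0], [0, 0, 0, 0], [0, 0, 0, 0]], gripper=0)

```text
clock: 24.85
position: [0.4329, -0.1967, 0.0292]
tool_rot: [3.141, 0.0, 1.57]
force: [-1.6, 1.6, 12.1]
grip_width: 0.0468
finger_force: 38.9
```

>>> move_arm(moves=[[0, 0, 25, 0], [0, 0, 60, 0], [0, 0, 80, 0], [0, 0, 80, 0]])

```text
clock: 25.35
position: [0.4335, -0.1967, 0.1098]
tool_rot: [3.139, 0.001, 1.57]
force: [-1.1, -0.7, -1.5]
grip_width: 0.0466
finger_force: 42.0
```

>>> move_arm(moves=[[15, 38, 0, 0], [34, 85, 0, 0], [54, 135, 0, 0], [74, 185, 0, 0], [94, 235, 0, 0], [114, 285, 0, 0], [134, 335, 0, 0], [154, 385, 0, 0], [168, 420, 0, 0], [174, 434, 0, 0], [174, 434, 0, 0], [174, 434, 0, 0]])

```text
clock: 26.85
position: [0.6064, 0.2356, 0.1082]
tool_rot: [-3.141, 0.001, 1.568]
force: [-0.1, -0.4, -0.7]
grip_width: 0.0465
finger_force: 42.0
```

>>> move_arm(moves=[[0, 0, -20, 0], [0, 0, -40, 0], [0, 0, -40, 0], [0, 0, -40, 0]])

```text
clock: 27.35
position: [0.6068, 0.2372, 0.0684]
tool_rot: [-3.141, 0.0, 1.569]
force: [-0.0, -0.4, -0.9]
grip_width: 0.0461
finger_force: 42.0
```

```bash
python3 - <<'E'
from h import *
s=monitor.observe(); print(np.round(s['position'],4),np.round(s['tool_rot'],3),s['clock'],s['grip_width'],s['finger_force'])
E
```

```text
[0.6068 0.2372 0.0684] [-3.141  0.     1.569] 27.35 0.04612235451884319 41.981597542762756
```

>>> move_arm(moves=[[0, 0, -12, 0], [0, 0, -22, 0], [0, 0, -28, 0], [0, 0, -32, 0], [0, 0, -32, 0], [0, 0, -32, 0]])

```text
clock: 28.1
position: [0.6068, 0.2375, 0.0367]
tool_rot: [3.141, -0.0, 1.57]
force: [0.5, 0.7, -0.9]
grip_width: 0.0465
finger_force: 42.0
```

>>> move_arm(moves=[[0, 0, 0, 0], [0, 0, 0, 0], [0, 0, 0, 0], [0, 0, 10, 0], [0, 0, 45, 0], [0, 0, 80, 0], [0, 0, 80, 0]], gripper=0.8)

```text
clock: 28.98
position: [0.608, 0.2379, 0.1198]
tool_rot: [3.137, -0.002, 1.57]
force: [0.5, 0.9, -0.9]
grip_width: 0.0685
finger_force: 0.0
```

```bash
python3 - <<'E'
from h import *
s=monitor.observe(); print(np.round(s['position'],4),np.round(s['tool_rot'],3),s['clock'])
cv2.imwrite('pics/w10.png',grab_frame('wrist'))
E
```

```text
[0.608  0.2379 0.1198] [ 3.137e+00 -2.000e-03  1.570e+00] 28.975
```

>>> move_arm(moves=[[-3, -40, 0, 0], [-6, -95, 0, 0], [-10, -150, 0, 0], [-14, -205, 0, 0], [-17, -260, 0, 0], [-21, -315, 0, 0], [-24, -370, 0, 0], [-28, -425, 0, 0], [-31, -480, 0, 0], [-35, -535, 0, 0], [-38, -585, 0, 0], [-40, -619, 0, 0]], gripper=1)

```text
clock: 30.52
position: [0.5654, -0.384, 0.1157]
tool_rot: [-3.14, 0.0, 1.568]
force: [0.1, 0.8, -0.3]
grip_width: 0.0854
finger_force: 0.0
```

>>> move_arm(moves=[[0, 0, 0, 0], [0, 0, 0, 0], [0, 0, 0, 0]])

```text
clock: 30.9
position: [0.567, -0.3802, 0.1162]
tool_rot: [-3.141, -0.001, 1.571]
force: [-0.5, 0.8, 0.7]
grip_width: 0.0855
finger_force: 0.0
```

```bash
python3 - <<'E'
from h import *
s=monitor.observe(); print(np.round(s['position'],4),np.round(s['tool_rot'],3),s['clock'],s['grip_width'])
im=grab_frame('wrist'); cv2.imwrite('pics/w11.png',im); c=cam('wrist',s)
p=pix(c,[[.5675,-.3815,.027]])[0]; r=abs(pix(c,[[.5675+.028,-.3815,.027]])[0]-p).max(); print('pred',p,r)
k=cv2.HoughCircles(cv2.medianBlur(cv2.cvtColor(im,6),5),cv2.HOUGH_GRADIENT,1.5,200,param1=80,param2=25,minRadius=int(r*.85),maxRadius=int(r*1.15)); print(k)
if k is not None: print(world(c,k[0,:,:2],.027))
E
```

```text
[ 0.567  -0.3802  0.1162] [-3.141e+00 -1.000e-03  1.571e+00] 30.9 0.08553878995751704
pred [317.71740742 258.72856705] 40.773427235608835
[[[320.25 261.75  38.2 ]
  [492.75  71.25  43.45]]]
[[ 0.56924909 -0.38367533  0.027     ]
 [ 0.67105096 -0.26483149  0.027     ]]
```

>>> move_arm(moves=[[1, -2, -30, 0], [1, -2, -55, 0], [1, -2, -75, 0], [1, -2, -85, 0], [1, -2, -89, 0], [1, -2, -89, 0]])

```text
clock: 31.7
position: [0.5678, -0.3837, 0.0279]
tool_rot: [3.141, 0.0, 1.57]
force: [-0.1, 0.6, -0.3]
grip_width: 0.0852
finger_force: 0.0
```

>>> move_arm(moves=[[0, 0, 0, 0], [0, 0, 0, 0], [0, 0, 0, 0], [0, 0, 0, 0], [0, 0, 0, 0], [0, 0, 0, 0]], gripper=0)

```text
clock: 32.45
position: [0.568, -0.3838, 0.0285]
tool_rot: [3.141, 0.0, 1.57]
force: [-1.4, 2.2, 8.8]
grip_width: 0.0544
finger_force: 40.6
```

>>> move_arm(moves=[[0, 0, 25, 0], [0, 0, 60, 0], [0, 0, 80, 0], [0, 0, 80, 0]])

```text
clock: 32.95
position: [0.5683, -0.3839, 0.1088]
tool_rot: [3.14, 0.001, 1.57]
force: [0.8, -0.3, -1.5]
grip_width: 0.0545
finger_force: 42.6
```

>>> move_arm(moves=[[3, 40, 0, 0], [7, 95, 0, 0], [11, 150, 0, 0], [15, 205, 0, 0], [19, 260, 0, 0], [23, 315, 0, 0], [27, 370, 0, 0], [31, 425, 0, 0], [35, 475, 0, 0], [37, 515, 0, 0], [38, 540, 0, 0], [38, 540, 0, 0]])

```text
clock: 34.45
position: [0.6048, 0.1588, 0.1061]
tool_rot: [-3.14, -0.0, 1.573]
force: [-0.3, -1.1, -1.2]
grip_width: 0.0541
finger_force: 42.6
```

>>> move_arm(moves=[[0, 0, -20, 0], [0, 0, -40, 0], [0, 0, -40, 0], [0, 0, -40, 0]])

```text
clock: 34.95
position: [0.6058, 0.1558, 0.0674]
tool_rot: [-3.141, 0.0, 1.569]
force: [-0.0, 0.1, -0.7]
grip_width: 0.0543
finger_force: 42.6
```

>>> move_arm(moves=[[0, 0, -12, 0], [0, 0, -22, 0], [0, 0, -29, 0], [0, 0, -32, 0], [0, 0, -32, 0], [0, 0, -32, 0]])

```text
clock: 35.7
position: [0.6058, 0.1565, 0.0357]
tool_rot: [3.141, -0.0, 1.57]
force: [0.3, 0.1, -0.5]
grip_width: 0.0541
finger_force: 42.6
```

>>> move_arm(moves=[[0, 0, 0, 0], [0, 0, 0, 0], [0, 0, 0, 0], [0, 0, 0, 0], [0, 0, 20, 0], [0, 0, 60, 0], [0, 0, 110, 0], [-30, 50, 150, 0], [-70, 110, 150, 0], [-110, 170, 150, 0], [-140, 220, 150, 0], [-140, 260, 150, 0]], gripper=0.85)

```text
clock: 37.2
position: [0.4639, 0.4182, 0.1874]
tool_rot: [3.141, -0.001, 1.57]
force: [1.9, 0.3, -0.7]
grip_width: 0.0727
finger_force: 0.0
```

>>> move_arm(moves=[[-40, 30, 0, 0], [-80, 60, 0, 0], [-120, 90, 0, 0], [-120, 90, 0, 0], [-120, 90, 0, 0]])

```text
clock: 37.83
position: [0.3461, 0.5061, 0.1865]
tool_rot: [3.141, -0.001, 1.57]
force: [-0.1, -0.8, -1.3]
grip_width: 0.0727
finger_force: 0.0
```

```bash
python3 - <<'E'
from h import *
t=grab_frame('top'); cv2.imwrite('pics/top12.png',cv2.resize(t[110:310,150:450],None,fx=2.6,fy=2.6,interpolation=cv2.INTER_CUBIC))
s=monitor.observe(); print(np.round(s['position'],4),s['clock'])
E
```

```text
[0.3467 0.5057 0.1863] 37.875
```

View pics/top12.png

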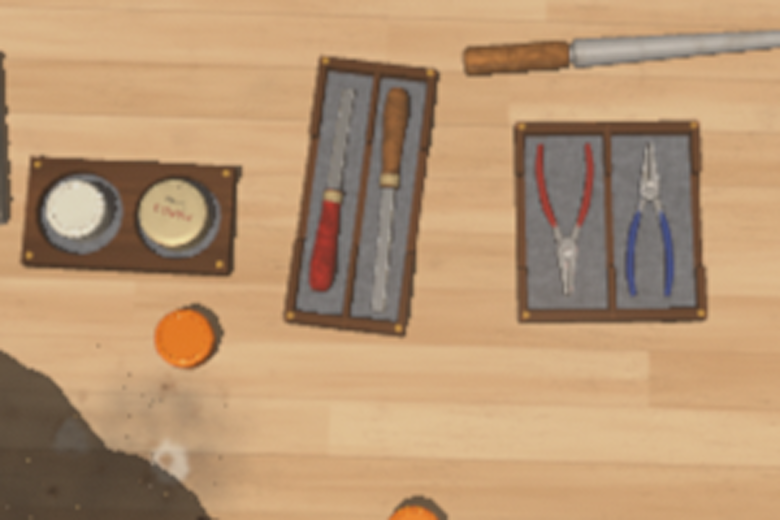

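Everything sits in its pocket: jar (76,211), tin (174,212), red file, brown file, red pliers, and the blue pliers unmoved. I check the lid heights against the prediction and hand in.

```bash
python3 - <<'E'
from h import *
c=cam('top')
p=(pix(c,[[.607,.2375,.035],[.606,.156,.033]])-[150,110])*2.6; print(p.round(1))
if np.abs(p-[[76,211],[174,212]]).max()<8: print(bot.job_done())
E
```

```text
[[ 72.5 206.1]
 [172.2 210.5]]
the job is handed in; nothing more can be done
None
```

Both files, the red-handled pliers, the jar and the tin are in their pockets, the blue-handled pliers look unmoved in the last top view, and the job was handed in at about 38 s on the robot's clock; no verdict came back.

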